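# Bring the next petri dish round to the lamp

## Robot

A 6-joint arm with a two-finger parallel gripper is mounted at the origin on the work surface. World frame = base frame: x ahead of the robot, y to its left, z up, the work surface at z = 0. Lengths are in m, angles in degrees, forces in N, time in s.
With the tool pointing down it reaches from about 0.35 to 0.875 m from the base axis. Payload 4.2 kg.
Tool frame: the origin (TCP) lies midway between the tips of the shut fingers; the grasp point (between the pads) lies 19 mm behind it; y points along the fingers, z is the direction in which the jaws open and shut, and the axes are right-handed (so a half turn about y gives the same grasp; the last joint's range is limited). The gripper opens to 87 mm and grips with 3 to 60 N. Pads are 19 mm wide; open, the fingers measure 117 mm over their backs; the gripper's body (75 mm by 190 mm) begins 51 mm behind the grasp point.
Start: joints at [-60.642, 22.042, 0.453, 0, -68.411, -14.817], TCP at [0.157, -0.605, 0.192] pointing down, gripper open.
Joint ranges: [-179.83, 179.83], [-69.29, 118.12], [-61.27, 80.66], [-181.25, 117.63], [-171.15, -9.14], [-177.46, 177.46]. Speed limits (degrees/s): [159.86, 159.86, 180, 180, 180, 180].

## Interface

Orientations are given as [roll, pitch, yaw] about the fixed x, y, z axes, in that order (R = Rz(yaw) Ry(pitch) Rx(roll)).
In Python, from workcell import env gives the robot as it stands. The module is installed in compiled form; this text tells all that it offers. Calls block until the motion is done:
- env.goto(position, orientation): joint-space move of the TCP to a pose.
- env.move_straight(position, rotation=None, rate=0.15, force_limit=None): straight line of the TCP; rotation=None keeps the orientation; rate is the mean speed in m/s. With force_limit (N) it stops when the force on the tool has changed by that much, and returns True; else False.
- env.set_joints(angles): joint-space move.
- env.gripper_to(opening, grasp_force=None): opening from 0.0 (shut) to 1.0 (fully open); grasp_force is the grip in N (None keeps the last); returns when the fingers have stopped.
- env.dwell(seconds).
- env.inverse_kinematics(position, orientation): joint angles nearest the present ones, or None.
- env.read_state(): the state.
- env.grab_frame(name): name is "side" or "top" or "wrist"; returns a dict with "image" (420x560x3 uint8, blue, green, red), "fx", "fy", "cx", "cy" (pixels), "position" and "orientation" of the camera in the world. Camera axes: x right, y up, looking along -z (the intrinsics and any distortion apply to the point x, -y, -z); pixel columns grow to the right and rows downward; lengths in m; the calibration is good to about 2 mm. A picture is of the moment at which its call begins. There is no depth.
A pose or a line that the arm cannot do raises env.Unreachable and nothing moves.
- env.close_job(): hands the job in, once; it reports no verdict.
Trained networks look in a picture, given as the dict that the camera call returned (one of the last four; its "shot" number tells which), for a name from the list of things; names that differ only in an ending like _2 or _b are one class to them, and where a whole thing is asked for, a point or a joint stands for the part that bears it (a point fixed in the world has none). Each returns a list of dicts, best first, with "score" (0 to 1); they miss things now and then, are a little off and sometimes report something else, mostly with a low value. They report only what shows in the picture. A call takes as long as a camera call. They do not tell look-alikes from the thing itself.
- env.search_frame(picture, thing): "xyz" ([x, y, z] in m, in world coordinates, good to about 4 mm: the middle of the surface that is visible of it).
- env.trace(picture, thing): "mask" (420x560 bool, what is visible of it).
The state is a dict: "clock": time; "joint_positions": joint angles; "qvel": joint speeds; "joint_torque": joint torques, N m; "position": TCP position; "tool_rot": TCP orientation; "force": force on the tool from outside, world axes, zero at the start; "wrist_torque": the same for the moment, N m; "opening": opening from 0.0 (shut) to 1.0 (fully open).
Only numpy, scipy, OpenCV 4.12 (cv2) and the standard library are available. Lean on these libraries where they do the work, as an engineer would, in place of code of your own. Each camera call takes 0.05 s, during which the arm holds its last target. There are 200 camera calls.

## Task

The specimen turntable on the lab bench carries a round, flat petri dish one place to the left or right of the viewing position at the lamp and pointer. Push the turntable round by one place, the short way, so that the petri dish clicks into the viewing position, still lying flat in its nest; do not lift the dish off the turntable.

Things in the scene. Friction and masses are not known exactly. Their poses are not given: they have to be found in the camera images.
- petri_center (a point): Centre, half-way up, of the round closed petri dish: 60 mm across, 15 mm high, clear with a white disc and brown specimen in it. It lies loose among four 6 mm high studs (its nest) on the deck, 60 degrees to one side of view_point. A taller white pot (56 mm across, 30 high) sits 60 degrees to the other side, a square glass block (41 mm, 16 high) at view_point: they ride along.
- view_point (a point): Viewing position: fixed point at deck-top height, 80 mm from axis towards the steel pointer and lamp (two small goosenecks) outside the rim, on the side away from the robot. Along this direction from axis: pointer at 126 to 148 mm (46 mm above the bench), lamp foot 165 to 215 mm, lamp heads 46 mm to either side, in to 146 mm, 105 to 155 mm high. Nest centres are 80 mm from axis too.
- axis (a point): The turntable's vertical axis at deck top, 38 mm above the bench. The deck is an aluminium disc 248 mm across with six nests 60 degrees apart and six upright steel pegs for pushing, 12 mm thick, 50 mm tall (tops 88 mm above the bench), 108 mm from axis, midway between nests: at the start 30, 90, 150 degrees either side of view_point's direction. Nests beside the 150 degree pegs are empty.
- turntable (a joint): Turntable angle in rad, positive anticlockwise from above, 0 at the start. A sprung detent holds it every 60 degrees (1.047 rad): leaving one takes about 3 to 4 N sideways at a peg; past half-way (30 degrees) it pulls itself on to the next one and stays there when let go. It turns either way by more than two places.
There are look-alikes about, which are no part of the job. Leave any green, pink or yellow look-alike of the part that bears petri_center alone.

How it is judged:
By the outcome, as a careful person would: the job done as asked, in the order asked, and still so for the second after the job is handed in, with the robot touching nothing.
It also fails if it takes over 32 s, if anything falls off the work surface, if the arm or the gripper's body presses on something with over 40 N, if the wrist force passes 120 N, or if a joint passes its speed limit or range.

## Working session

There is one attempt and no reset: what is moved stays moved. The work goes in short steps, each a Python script; the robot and the scene stay as the last script left them, time stands still between calls to the robot, and variables do not carry over. Pictures are saved under pics/ and viewed, about 8 in all and at most 12, crops included, and the job is handed in when it is done.

```bash
mkdir -p pics; python3 - <<'E'
from workcell import env
import cv2
for n in ("top","side"):
    f=env.grab_frame(n); cv2.imwrite(f"pics/{n}0.png",f["image"])
    print(n,f["fx"],f["fy"],f["cx"],f["cy"],f["position"],f["orientation"],[k for k in f])
    for t in ("petri_center","turntable","axis","view_point"):
        try:
            for d in env.search_frame(f,t): print(t,d)
        except Exception as e: print(t,repr(e))
print(env.read_state())
E
```

```text
top 436.2865102553917 436.2865102553917 274.07158182160293 207.72054733909926 [ 0.36664836 -0.05049934  0.98406436] [ 10.27083501   0.27153828 -89.75396817] ['image', 'fx', 'fy', 'cx', 'cy', 'position', 'orientation', 'shot']
petri_center {'xyz': [0.7157, -0.2701, 0.0114], 'score': 0.88}
petri_center {'xyz': [0.4829, -0.2677, 0.0106], 'score': 0.76}
petri_center {'xyz': [0.6197, -0.2318, 0.0136], 'score': 0.74}
petri_center {'xyz': [0.5826, -0.0862, 0.0501], 'score': 0.71}
petri_center {'xyz': [0.3439, -0.096, 0.0134], 'score': 0.57}
turntable {'xyz': [0.5588, -0.001, 0.0387], 'score': 0.64}
axis {'xyz': [0.5821, -0.0166, 0.0386], 'score': 0.68}
view_point {'xyz': [0.5846, -0.0232, 0.0411], 'score': 0.94}
side 452.37345452575215 452.37345452575215 277.32582835510027 214.37360948148938 [ 0.45894039 -0.78492692  0.63119499] [53.04238043  1.44079487 -6.28588778] ['image', 'fx', 'fy', 'cx', 'cy', 'position', 'orientation', 'shot']
petri_center {'xyz': [0.7098, -0.2749, 0.0127], 'score': 0.97}
petri_center {'xyz': [0.6141, -0.2339, 0.0168], 'score': 0.65}
petri_center {'xyz': [0.3509, -0.
[... 300 characters left out ...]
573, 0.0387], 'score': 0.76}
{'clock': 0.5, 'joint_positions': array([-6.06415679e+01,  2.20438453e+01,  4.48138320e-01, -4.51406877e-03,
       -6.84119811e+01, -1.48163920e+01]), 'qvel': array([-0.10124213, -0.02359611, -0.03208264,  0.00284473,  0.07358329,
        0.01556166]), 'joint_torque': array([ 7.30914508e-05, -3.90073228e+01,  1.87445927e+01,  4.22074512e+00,
        1.49605866e-02, -4.45037790e-05]), 'position': array([ 0.15694592, -0.60489876,  0.19238482]), 'tool_rot': array([-8.99914942e+01, -2.09162826e-03,  1.45403788e+01]), 'force': array([-0.41933843, -0.06358713,  0.37145873]), 'wrist_torque': array([-0.09335378,  0.01508637, -0.00956607]), 'opening': 0.9998942529691521}
```

View pics/top0.png

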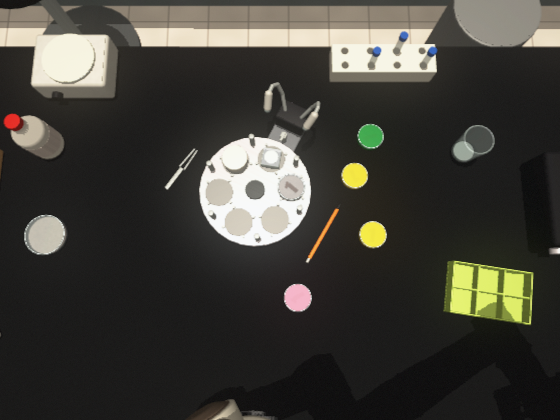

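View pics/side0.png

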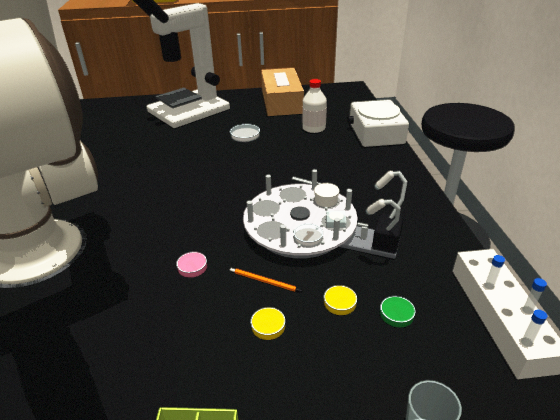

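The real dish is the clear one on the deck, at top-view pixel (291,187). The glass block (270,157) is at the viewing position and the pot is at (235,158). Look-alikes, none of them on the deck:
- green (371,136)
- yellow (355,175)
- yellow (373,235)
- pink (297,298)
- clear dish at far left (45,235)

The dish is clockwise of the lamp, so the turntable has to turn +60° (anticlockwise).

```bash
cat > h.py <<'E'
import numpy as np, cv2
from scipy.spatial.transform import Rotation as R
def ray(f,uv,z):
    uv=np.atleast_2d(uv).astype(float)
    d=np.c_[(uv[:,0]-f["cx"])/f["fx"],-(uv[:,1]-f["cy"])/f["fy"],-np.ones(len(uv))]@R.from_euler("xyz",f["orientation"],degrees=True).as_matrix().T
    p=np.array(f["position"]); return p+d*((z-p[2])/d[:,2])[:,None]
def proj(f,P):
    q=(np.atleast_2d(P)-f["position"])@R.from_euler("xyz",f["orientation"],degrees=True).as_matrix()
    return np.c_[f["cx"]-f["fx"]*q[:,0]/q[:,2],f["cy"]+f["fy"]*q[:,1]/q[:,2]]
E
python3 - <<'E'
from workcell import env
from h import *
from scipy.optimize import least_squares
f=env.grab_frame("top"); im=f["image"]
for n in ("turntable",):
    for d in env.trace(f,n)[:2]: m=d["mask"]; print(d["score"],m.sum(),np.argwhere(m).mean(0))
g=(im.min(2)>90).astype(np.uint8); n,l,st,c=cv2.connectedComponentsWithStats(g)
k=l[205,255]; k=k or l[185,240]
pts=cv2.convexHull(np.argwhere(l==k)[:,::-1].astype(np.int32))[:,0]
cn=np.argwhere(l==k)[:,::-1]
P=ray(f,pts,0.037)[:,:2]
s=least_squares(lambda a:np.hypot(*(P-a[:2]).T)-0.124,[.56,-.01],loss="soft_l1",f_scale=.001)
print("axis",s.x,"res",np.round(s.fun*1000,1)); ax=s.x
print("hub",ray(f,(255,190),.04))
pe=ray(f,(291,187),.05)[0,:2]-ax; bl=ray(f,(270.5,157),.05)[0,:2]-ax; po=ray(f,(235,158),.066)[0,:2]-ax
for v,o in((pe,60),(bl,0),(po,-60)): print(np.hypot(*v),np.degrees(np.arctan2(v[1],v[0]))+o)
th=-24
big=cv2.resize(im[110:270,170:340],None,fx=4,fy=4,interpolation=cv2.INTER_CUBIC)
for a in range(30,390,60):
    t=np.radians(th+a); p=[*(ax+.108*np.array([np.cos(t),np.sin(t)]))]
    for z,col in((.038,(255,0,0)),(.088,(0,0,255))):
        q=(proj(f,[p+[z]])[0]-[170,110]+.5)*4; cv2.circle(big,tuple(np.int32(q)),5,col,1)
t=np.radians(th-60);q=(proj(f,[[*(ax+.08*np.array([np.cos(t),np.sin(t)])),.05]])[0]-[170,110]+.5)*4; cv2.circle(big,tuple(np.int32(q)),6,(0,255,0),2)
cv2.imwrite("pics/c1.png",big[:600])
E
```

```text
0.58 8026 [194.9040618 253.1086469]
axis [ 0.57828828 -0.00185196] res [ 0.2  0.6  0.8  0.2  0.8  0.3  0.2  0.8  0.7  0.7  0.1  0.8  0.5  0.5
  0.7  0.2  0.1  0.1  0.5  0.7  0.2  0.2  0.3  0.3  0.3  0.4  4.7  0.5
 -0.   0.3  7.1 33.8 35.1 34.5 34.1  0.8  0.6]
hub [[ 0.5774596  -0.00285825  0.04      ]]
0.08053786091526788 -27.20060489472273
0.0802142086144942 -25.920141862286588
0.07735186247130608 -26.893927550594007
```

View pics/c1.png

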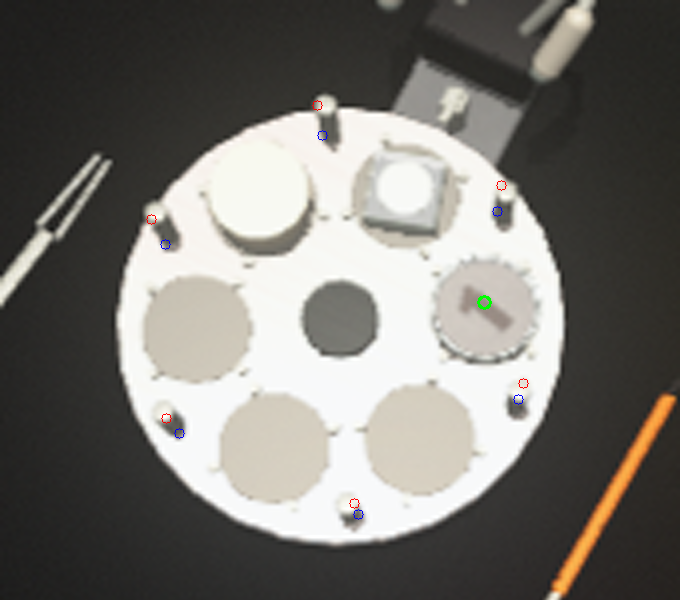

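```bash
cat >> h.py <<'E'
AX=np.array([.5783,-.0019]); TH=-26.7
def pose(a,z,r=.108):
    t=np.radians(a); return [AX[0]+r*np.cos(t),AX[1]+r*np.sin(t),z],[-90,0,(a+180+180)%360-180]
E
python3 - <<'E'
from workcell import env
from h import *
a=TH-150
for d in (0,30,60): print(env.inverse_kinematics(*pose(a+d,.055)))
env.goto(*pose(a,.18)); env.gripper_to(.35)
s=env.read_state(); print(s["clock"],s["position"],s["tool_rot"],s["opening"])
f=env.grab_frame("wrist"); im=f["image"].copy()
p=pose(a,0)[0][:2]
for z,c in((.038,(255,0,0)),(.088,(0,0,255))): cv2.circle(im,tuple(np.int32(proj(f,[p+[z]])[0])),8,c,1); print(proj(f,[p+[z]]))
cv2.imwrite("pics/w1.png",im)
E
```

```text
[ 1.88643092e+01  1.62473477e+01 -3.13319107e+01 -2.54444375e-14
 -4.24207415e+01 -1.05564309e+02]
[ 1.18120645e+01  1.80480284e+01 -2.84875823e+01 -2.54444375e-14
 -4.34643893e+01 -6.85120645e+01]
[  6.73103068  21.94978264 -22.04691842   0.         -46.00329894
 -33.43103068]
4.1417 [ 0.47047909 -0.0080987   0.1800039 ] [-8.99990649e+01 -6.80035358e-04  3.29815604e+00] 0.3482532204418699
[[280.9886993  189.63758432]]
[[280.83422534 202.97860202]]
```

View pics/w1.png

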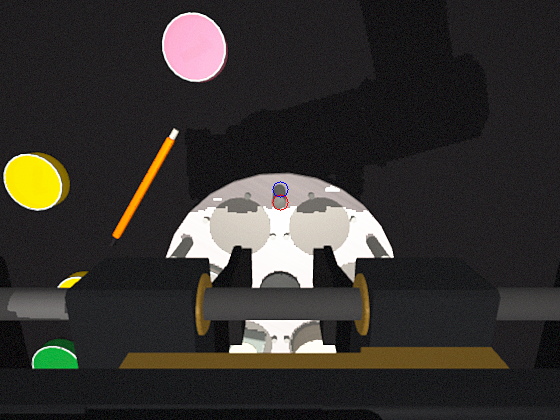

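The wrist view shows the peg at about (280,196), on my predicted circles and centred between the fingers. I'll lower over it and turn.

```bash
python3 - <<'E'
from workcell import env
from h import *
a=TH-150
print("touch",env.move_straight(pose(a,.056)[0],rate=.1,force_limit=4), env.read_state()["position"])
if env.read_state()["position"][2]<.06:
    for d in np.arange(7.5,60.1,7.5):
        p,o=pose(a+d,.056); env.move_straight(p,o,rate=.05)
        s=env.read_state(); print(d,round(s["clock"],2),np.round(s["force"],1))
    env.dwell(.3)
    f=env.grab_frame("top"); im=f["image"]
    cv2.imwrite("pics/t2.png",cv2.resize(im[80:270,150:340],None,fx=3,fy=3,interpolation=cv2.INTER_CUBIC))
E
```

```text
touch False [ 0.47099362 -0.00798282  0.05654309]
7.5 6.02 [-0.9  3.4  0.5]
15.0 6.45 [0.4 1.8 1.8]
22.5 6.88 [-0.9  0.   0.9]
30.0 7.32 [ 0.7 -0.7 -0.5]
37.5 7.75 [0.3 0.1 0.1]
45.0 8.18 [-0.7 -0.4 -0.5]
52.5 8.62 [-1.  -0.3  0.1]
60.0 9.05 [-0.1  1.  -0.2]
```

View pics/t2.png

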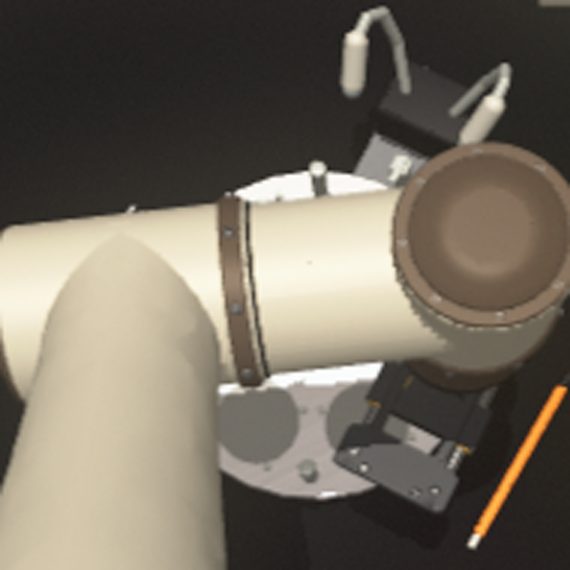

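The arm hides most of the deck, but the pegs that show are back at detent places. I'll lift off, clear the view and check.

```bash
python3 - <<'E'
from workcell import env
from h import *
p,_=pose(TH-90,.2); print(env.move_straight(p,rate=.12))
env.set_joints([-60.642,22.042,.453,0,-68.411,-14.817])
f=env.grab_frame("top"); im=f["image"].copy(); f2=env.grab_frame("side")
for g in (f,f2):
    for d in env.search_frame(g,"petri_center"):
        x=np.array(d["xyz"]); 
        if x[2]>.03: v=x[:2]-AX; print(x,d["score"],np.hypot(*v),np.degrees(np.arctan2(v[1],v[0]))-TH)
t=np.radians(TH); V=[*(AX+.08*np.array([np.cos(t),np.sin(t)]))]
def crop(g,b,z):
    q=(proj(g,[V+[z]])[0]-[b[0],b[1]]+.5)*4; o=cv2.resize(g["image"][b[1]:b[1]+135,b[0]:b[0]+100],None,fx=4,fy=4,interpolation=cv2.INTER_CUBIC)
    cv2.circle(o,tuple(np.int32(q)),5,(0,255,0),1); return o
cv2.imwrite("pics/end.png",np.hstack([crop(f,(215,120),.05),crop(f2,(290,150),.05)]))
s=env.read_state(); print(s["clock"],s["force"])
E
```

```text
False
[ 0.6447 -0.0454  0.0489] 0.92 0.0793801612495213 -6.529629174898144
[ 0.6505 -0.049   0.0521] 0.96 0.08620469824783328 -6.418603476050269
13.2 [-0.53670638 -0.41700458  0.27620386]
```

View pics/end.png

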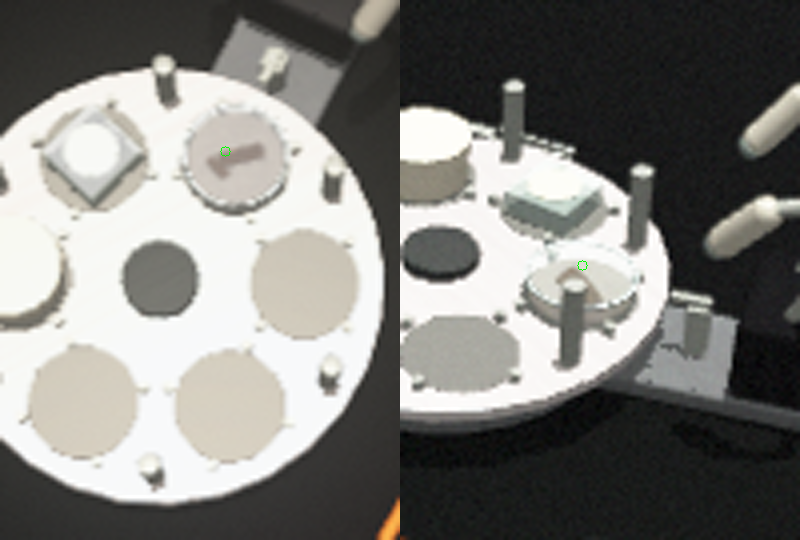

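The deck looks about 5–6° short of the detent, which matches the slack between peg and trailing finger. First I'll measure the angle properly and see whether it's still creeping.

```bash
cat >> h.py <<'E'
def refine(im0,f):
    """deck rotation since im0 from hub-centred polar shift of the peg ring: peg tops by template on the warped deck plane"""
    def warp(im):
        n=600; xs=np.array([[-.13,-.13],[.13,-.13],[.13,.13],[-.13,.13]])+AX
        src=proj(f,np.c_[xs,np.full(4,.040)]).astype(np.float32)
        H=cv2.getPerspectiveTransform(src,np.float32([[0,0],[n,0],[n,n],[0,n]])); w=cv2.warpPerspective(im,H,(n,n),flags=cv2.INTER_CUBIC)
        return cv2.warpPolar(w,(300,1440),(300,300),300,cv2.WARP_POLAR_LINEAR).astype(np.float32).mean(2)[:,110:215]
    A,B=warp(im0),warp(f["image"])
    return A,B
def rot(im0,f):
    A,B=refine(im0,f); A-=A.mean(); B-=B.mean()
    c=[(A*np.roll(B,-k,0)).sum()/np.sqrt((A**2).sum()*(B**2).sum()) for k in range(1440)]
    k=int(np.argmax(c)); return k/4,c[k]
E
python3 - <<'E'
from workcell import env
from h import *
im0=cv2.imread("pics/top0.png")
f=env.grab_frame("top"); print(env.read_state()["clock"],rot(im0,f)); env.dwell(1.)
f=env.grab_frame("top"); print(env.read_state()["clock"],rot(im0,f))
E
```

```text
13.25 (54.75, np.float32(0.8263736))
14.3 (54.75, np.float32(0.82641923))
```

It's standing still at 54.75°, so it hasn't clicked. I'll take the same peg again with a narrower gap and push it the rest of the way.

```bash
python3 - <<'E'
from workcell import env
from h import *
a=TH-150
env.goto(*pose(a+54.75,.13))
print("touch",env.move_straight(pose(a+54.75,.056)[0],rate=.1,force_limit=4))
if env.read_state()["position"][2]<.06:
    env.gripper_to(.2,3)
    for d in (58,61.4,60):
        p,o=pose(a+d,.056); env.move_straight(p,o,rate=.04)
        s=env.read_state(); print(d,round(s["clock"],2),np.round(s["force"],1),s["opening"])
    env.gripper_to(.4)
env.move_straight(pose(a+60,.16)[0],rate=.15)
env.set_joints([-60.642,22.042,.453,0,-68.411,-14.817])
f=env.grab_frame("top"); print(env.read_state()["clock"],rot(cv2.imread("pics/top0.png"),f))
E
```

```text
touch False
58 18.32 [ 0.  -0.2 -0.5] 0.20195056613665816
61.4 18.62 [-0.6 -0.1  0.6] 0.20183442362289927
60 18.88 [-0.2 -0.3  0.2] 0.20882276444952078
22.6583 (59.75, np.float32(0.82232755))
```

```bash
python3 - <<'E'
from workcell import env
from h import *
f=env.grab_frame("top"); f2=env.grab_frame("side")
for g in (f,f2):
    for d in env.search_frame(g,"petri_center"):
        x=np.array(d["xyz"])
        if x[2]>.03: v=x[:2]-AX; print(x,d["score"],np.hypot(*v),np.degrees(np.arctan2(v[1],v[0]))-TH)
print(env.read_state()["clock"],rot(cv2.imread("pics/top0.png"),f))
t=np.radians(TH); V=[*(AX+.08*np.array([np.cos(t),np.sin(t)]))]
def crop(g,b,z):
    q=(proj(g,[V+[z]])[0]-[b[0],b[1]]+.5)*4; o=cv2.resize(g["image"][b[1]:b[1]+135,b[0]:b[0]+100],None,fx=4,fy=4,interpolation=cv2.INTER_CUBIC)
    cv2.circle(o,tuple(np.int32(q)),5,(0,255,0),1); return o
cv2.imwrite("pics/end2.png",np.hstack([crop(f,(215,120),.05),crop(f2,(290,150),.05)]))
E
```

```text
[ 0.6526 -0.0415  0.0503] 0.74 0.08419412093489657 -1.3564747013748288
[ 0.6496 -0.0438  0.0506] 0.89 0.08270006045946997 -3.740955965259129
22.8583 (59.75, np.float32(0.8223344))
```

View pics/end2.png

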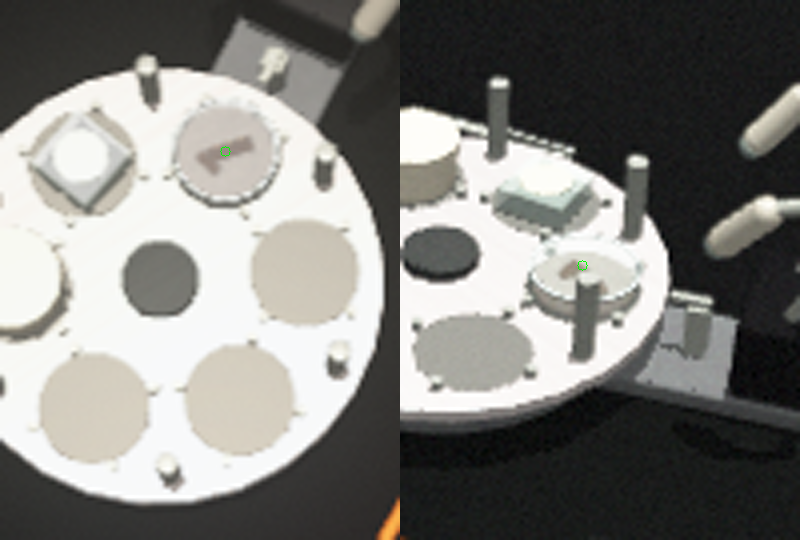

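The dish sits flat between its studs, centred on the predicted viewing point, and the bottom peg is back at its starting pixel column (257.5). I'm handing in.

```bash
python3 -c "
from workcell import env
env.close_job()"
```

```text
the job is handed in; nothing more can be done
```

The turntable is one place further round anticlockwise (the short way). The petri dish is at the viewing position, flat in its nest and never lifted. I straddled a near-side peg with the gripper fingers and carried it round. The job was handed in at about 23 s, with the arm back at its start pose and touching nothing.

- **First push fell short:** it stopped at 54.75° and the detent did not pull it on. I took the same peg again with a narrower gap and pushed it the rest of the way.
- **Last checks:** the deck had turned 59.75° (measured in 0.25° steps), the same in two looks. The dish and its studs were centred on the predicted viewing point in both the top and side views.
- **Disagreement:** the network's dish positions were 1.4° and 3.7° short of the viewing direction and 3–4 mm too far out. That is about its 4 mm accuracy, slightly over for the side view, so I relied on the deck angle and the pictures.
- **Not confirmed:** nothing measured the detent click directly. I inferred it from the deck angle and from the table staying put when released.

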